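# Unpack a kiln setting: pot to the turntable, batt to its rack, props onto their dowels

## Task

Unpack the biscuit firing that stands on its bottom batt: set the pot upright on the middle of the small turntable in front of you, ready for banding; lay the small kiln batt it stood on flat in the notches of the wooden rack, centred over its two bearers; and put the three tubular props over the dowels of the board, one on each, pushed right down. Keep the pot upright throughout, and leave everything at rest.

Things in the scene. Friction and masses are not known exactly. Their poses are not given: they have to be found in the camera images.
- pot: Small unglazed cream pot, open at the top, 61 mm high, 62 mm across over its upper two thirds (nearly straight-sided), foot 48 mm across, about 0.11 kg. At the start it stands on the small batt, near its middle. Origin: centre of its underside; z up.
- batt: Small kiln batt (shelf): flat dark grey plate 144 x 66 x 12 mm (own x, y, z), about 0.27 kg. At the start it lies on the three props, underside 64 mm above the table, and carries the pot. May be laid either way round. Origin: centre of its underside.
- prop_1: Tubular kiln prop: upright buff tube, outer diameter 40 mm, bore 20 mm right through, 50 mm high, 0.10 kg. It stands on the bottom batt (fixed whitish slab 170 x 112 mm, 14 mm thick), half under the small batt, at 46 mm along the batt's x and 33 mm along its y from the middle. The three props are alike: any may go on any dowel. Origin: centre of its underside.
- prop_2: Same tubular kiln prop as prop_1. At the start it stands 46 mm along the small batt's +x and 33 mm to its -y side, so 66 mm centre to centre from prop_1. Origin: centre of its underside.
- prop_3: Same tubular kiln prop as prop_1. At the start it stands alone at the other end of the small batt, 67 mm along its -x, on its middle line. Origin: centre of its underside.
- turntable: Small banding wheel in front of the robot (not the larger one that stands behind it): round metal head 128 mm across with turned rings, its flat top 54 mm above the table, on a dark cast foot; fixed to the table, the head spins freely on its spindle. Origin: on the spindle axis at table height.
- batt_rack: Low wooden rack, fixed: two bearers along its y, 18 mm wide, at 50 mm either side of the middle along its x, tops 32 mm above the table. Ears 12 mm high at the bearers' ends leave notches 76 mm wide (in y) for the batt's 66 mm width, batt's x along rack's x. Under them two runners along x, 12 mm high, 24 to 44 mm off the middle line. Origin: middle of the rack, at table height.
- dowel_1: Upright wooden dowel, 11 mm in diameter, 32 mm high, tapered tip, in a fixed board (172 x 58 mm, 14 mm thick). Three dowels stand in a row along the board, 62 mm apart; dowel_1 at its -x end. Origin: on the axis at the board's top, 14 mm above the table, where the underside of a prop fully down lies.
- dowel_2: Same dowel, the middle one of the row. Origin as for dowel_1.
- dowel_3: Same dowel, at the +x end of the row. Origin as for dowel_1.
Mind the look-alikes: they are no part of the job. What is shaped like the prop_3 but red or turquoise is not meant.

How it is judged (in metres and radians):
At the end, for the whole second after the job is handed in: Pot upright on the turntable, within 12 mm of its axis; batt flat on both bearers inside the notches, within 15 mm of the rack's middle lengthwise, 10 mm crosswise and 8 degrees; each prop upright on its own dowel, underside within 9 mm of the dowel's foot; all released and at rest (horizontal distance between pot and turntable below 0.012 m and z of pot in the frame of turntable between 0.05 and 0.058 m and angle between each of pot, prop_1, prop_2, prop_3's own z axis and vertical below 0.08 rad and x of batt in the frame of batt_rack between -0.015 and 0.015 m and y of batt in the frame of batt_rack between -0.01 and 0.01 m and z of batt in the frame of batt_rack between 0.028 and 0.036 m and angle between batt's own z axis and vertical below 0.05 rad and angle between the x axis of batt and the x axis of batt_rack, either way round below 0.15 rad and (distance between prop_1 and dowel_1 below 0.009 m or distance between prop_1 and dowel_2 below 0.009 m or distance between prop_1 and dowel_3 below 0.009 m) and (distance between prop_2 and dowel_1 below 0.009 m or distance between prop_2 and dowel_2 below 0.009 m or distance between prop_2 and dowel_3 below 0.009 m) and (distance between prop_3 and dowel_1 below 0.009 m or distance between prop_3 and dowel_2 below 0.009 m or distance between prop_3 and dowel_3 below 0.009 m) and linear speed of each of pot, batt, prop_1, prop_2, prop_3 below 0.02 m/s and angular speed of pot below 0.3 rad/s); the robot touches nothing.
It fails at once if the pot is tipped over (more than about 45 degrees) (angle between pot's own z axis and vertical above 0.8 rad).
It also fails if it takes over 141 s, if anything falls off the work surface, if the arm or the gripper's body presses on something with over 40 N, if the wrist force passes 120 N, or if a joint passes its speed limit or range.

## Robot

A 6-joint arm with a two-finger parallel gripper is mounted at the origin on the work surface; the furniture and walls round the work are solid. World frame = base frame: x ahead of the robot, y to its left, z up, the work surface at z = 0. Lengths are in mm, angles in rad, forces in N, time in s.
With the tool pointing down it reaches from about 325 to 900 mm from the base axis. Payload 3.5 kg.
Tool frame: the origin (TCP) lies on the front face of the gripper's body, between the roots of the fingers; the fingertips stand 73 mm ahead of it and the grasp point (between the pads) lies 54 mm ahead of it (tips_ahead is the distance from the TCP to the fingertips, in mm); z points along the fingers, y is the line along which they close (so a half turn about z gives the same grasp; the last joint's range is limited). The gripper opens to 85 mm and grips with 20 to 120 N. Pads are 22 mm wide; open, the fingers measure 114 mm over their backs; the gripper's body (76 mm by 85 mm) begins 54 mm behind the grasp point. The pads swing forward as they close: fully open they stand 13 mm farther back than shut.
Start: joints at [1.099, 0.276, -0.026, 1.268, 0, 1.467], TCP at [225.316, 582.971, 303.913] pointing down, gripper open.
Joint ranges: [-3.12, 3.12], [-0.85, 1.88], [-1.08, 1.24], [-1.95, 2.15], [-1.57, 1.53], [-3.14, 3.14]. Speed limits (rad/s): [2.57, 2.57, 3.14, 3.14, 3.14, 3.14].

## Interface

Orientations are given as a unit quaternion [x, y, z, w].
In Python, from workcell import get_obs, get_image, job_done, spot_in, outline_of, mark_of, tips_ahead gives the robot as it stands.
- The arm moves only by the shell command python3 -m pendant 'ROWS' [FORCE]. ROWS is JSON, a list of rows, each an object of numbers: "ax", "ay", "az": the turn, a rotation vector about the tool's x, y, z normalised to -1 to 1, where 1 is 180 degrees; "x", "y", "z": the shift along the tool's x, y, z normalised to -1 to 1, where 1 is 30 cm; "jaw": the finger opening in mm, from 0 to 85.4. In form: [{"ax": .., "ay": .., "az": .., "x": .., "y": .., "z": .., "jaw": ..}, ...]. A call has 1 to 12 rows; each row shifts and turns the commanded pose from where the row before left it, along the tool's axes as they then stand; what a row does not reach is not made up. A row lasts 1/8 s, in which the tool goes at most 62.5 mm and 10.7 degrees, less where a joint would pass 70% of its speed; a pose out of reach is approached as far as the arm can. A call with a number of a shift or a turn outside -1 to 1 is refused whole. A call with a gripper value outside its range is refused whole. The fingers move at their own pace and stop on an object; FORCE is the grip in N (left out, the last holds). Time passes only in rows, so rows that do not move let the fingers close. It gives the time, the measured TCP pose, the force, the opening and the grip force at its end, in the units of the state.
- get_obs(): the state, without advancing time (a new reading comes with each control period).
- get_image(name): name is "side" or "top"; returns a dict with "color" (384x512x3 uint8, red, green, blue), "range_z" (384x512 float32, mm along the optical axis (not along the pixel's ray), 0 where there is no reading), "intrinsics" (3x3 intrinsics, pixels), "extrinsics" (4x4, takes a point from world to camera coordinates). Camera axes: x right, y down, z forward; pixel columns grow to the right and rows downward; lengths in mm; the calibration is good to about 2 mm. A picture is of the moment at which its call begins.
- job_done(): hands the job in; it is judged then, once.
Trained networks look in the newest picture that a camera, given by its name, has taken for a name from the list of things; names that differ only in an ending like _2 or _b are one class to them, and where a whole thing is asked for, a point or a joint stands for the part that bears it (a point fixed in the world has none). Each returns a list of dicts, best first, with "confidence" (0 to 1); they miss things now and then, are a little off and sometimes report something else, mostly with a low value. They report only what shows in the picture. A call takes as long as a camera call. They do not tell look-alikes from the thing itself.
- spot_in(camera, name): "extent" ([left, top, right, bottom] in pixels, round what is visible of it).
- outline_of(camera, name): "region" (384x512 bool, what is visible of it) and "extent" ([left, top, right, bottom] in pixels, round what is visible of it).
- mark_of(camera, name): "centre" ([column, row] in pixels: a listed point, or the origin of a listed thing).
The state is a dict: "clock": time; "joint_positions": joint angles; "joint_vel": joint speeds; "tau": joint torques, N m; "ee_pos": TCP position; "tcp_rot": TCP orientation; "force": force on the tool from outside, world axes, zero at the start; "moment": the same for the moment, N m; "opening": finger opening in mm; "finger_force": force on a finger pad.
Only numpy, scipy, OpenCV 4.12 (cv2) and the standard library are available. Lean on these libraries where they do the work, as an engineer would, in place of code of your own. Each camera call takes 0.05 s, during which the arm holds its last target. There are 200 camera calls.

## Working session

There is one attempt and no reset: what is moved stays moved. The work goes in short steps, Python scripts to look and compute and a shell command to move; the robot and the scene stay as the last step left them, time stands still between calls to the robot, and variables do not carry over. Pictures are saved under pics/ and viewed, at most 14 in all, crops included, and the job is handed in when it is done.

```bash
ls; mkdir -p pics; cat > h.py <<'E'
import numpy as np, cv2
from workcell import *
def grab(n):
    im=get_image(n); return im
def world(im,u,v,z=None):
    K=np.array(im["intrinsics"]);T=np.array(im["extrinsics"]);Ti=np.linalg.inv(T)
    if z is None: z=im["range_z"][int(round(v)),int(round(u))]
    p=np.linalg.inv(K)@np.array([u,v,1])*z
    return (Ti@np.r_[p,1])[:3]
def onplane(im,u,v,h):
    T=np.linalg.inv(np.array(im["extrinsics"]));d=T[:3,:3]@np.linalg.inv(np.array(im["intrinsics"]))@np.array([u,v,1]);c=T[:3,3]
    return c+d*(h-c[2])/d[2]
def cloud(im):
    K=np.array(im["intrinsics"]);T=np.linalg.inv(np.array(im["extrinsics"]))
    z=im["range_z"];v,u=np.mgrid[:z.shape[0],:z.shape[1]]
    p=np.stack([(u-K[0,2])/K[0,0]*z,(v-K[1,2])/K[1,1]*z,z],-1)
    w=p@T[:3,:3].T+T[:3,3]; w[z<=0]=np.nan
    return w
E
python3 - <<'E'
from h import *
o=get_obs(); print(o)
for n in ("side","top"):
    im=grab(n); cv2.imwrite(f"pics/{n}0.png",im["color"][:,:,::-1]); np.savez(f"{n}0.npz",**im)
    T=np.linalg.inv(np.array(im["extrinsics"])); print(n,T.round(3).tolist(),np.array(im["intrinsics"]).tolist())
    for k in ("pot","batt","prop_1","turntable","batt_rack","dowel_1"):
        print(k,[(round(d["confidence"],2),np.round(d["centre"],1).tolist()) for d in mark_of(n,k)],[(round(d["confidence"],2),np.round(d["extent"]).tolist()) for d in spot_in(n,k)])
E
```

```text
pics
{'clock': 0.0, 'joint_positions': array([ 1.09858917e+00,  2.77168338e-01, -2.78866909e-02,  1.26803038e+00,
       -8.19756920e-06,  1.46740403e+00]), 'joint_vel': array([-0.00026076,  0.00158862,  0.00035186,  0.00074167, -0.00010149,
       -0.00014996]), 'tau': array([-2.09086444e-03, -4.45511127e+01,  2.95199454e+01,  1.63094146e-02,
       -1.46353091e-04, -8.09111498e-06]), 'ee_pos': array([225.03892921, 582.40868846, 302.73485974]), 'tcp_rot': array([ 1.83363920e-01,  9.83044436e-01, -1.09862944e-03, -3.20939655e-04]), 'force': array([0.64174189, 0.57246224, 0.30964998]), 'moment': array([-0.0271335, -0.0099912,  0.0497286]), 'finger_force': 0.0, 'opening': 85.15415758285779}
side [[-0.965, -0.077, 0.252, 97.666], [-0.262, 0.364, -0.894, 1331.294], [-0.023, -0.928, -0.372, 617.641], [0.0, 0.0, 0.0, 1.0]] [[433.72638663189457, 0.0, 261.8663277128766], [0.0, 433.72638663189457, 189.93458952260727], [0.0, 0.0, 1.0]]
pot [(0.87, [234.4, 203.0])] [(0.96, [225.0, 182.0, 247.0, 210.0]), (0.67, [220.0, 199.0, 264.0, 212.0]), (0.58, [256.0, 212.0, 268.0, 228.0])]
batt [(0.78, [24
[... 678 characters left out ...]
, 0.0, 1.0]] [[467.4095758151417, 0.0, 260.522690757932], [0.0, 467.4095758151417, 189.66682417513357], [0.0, 0.0, 1.0]]
pot [(0.81, [230.5, 186.7])] [(0.87, [219.0, 174.0, 242.0, 193.0])]
batt [] [(0.78, [221.0, 167.0, 242.0, 216.0])]
prop_1 [(0.71, [140.6, 224.6]), (0.64, [235.1, 211.9]), (0.57, [133.3, 154.6]), (0.56, [246.4, 176.1]), (0.39, [218.0, 176.1])] [(0.55, [127.0, 146.0, 143.0, 166.0]), (0.53, [215.0, 171.0, 220.0, 180.0]), (0.46, [127.0, 216.0, 145.0, 228.0])]
turntable [(0.66, [380.6, 216.0])] [(0.75, [364.0, 195.0, 409.0, 237.0])]
batt_rack [(0.62, [299.1, 194.9])] [(0.68, [278.0, 167.0, 320.0, 221.0]), (0.62, [214.0, 168.0, 221.0, 182.0])]
dowel_1 [(0.28, [238.4, 215.1])] []
```

```bash
python3 - <<'E'
from h import *
for n in ("side","top"):
    a=cv2.imread(f"pics/{n}0.png"); 
    a=cv2.resize(a[125:305,100:440] if n=="side" else a[60:300,100:420],None,fx=2.35 if n=='side' else 2.5,fy=2.35 if n=='side' else 2.5,interpolation=cv2.INTER_CUBIC); cv2.imwrite(f"pics/{n}0c.png",a)
E
```

```text
(no output)
```

View pics/top0c.png

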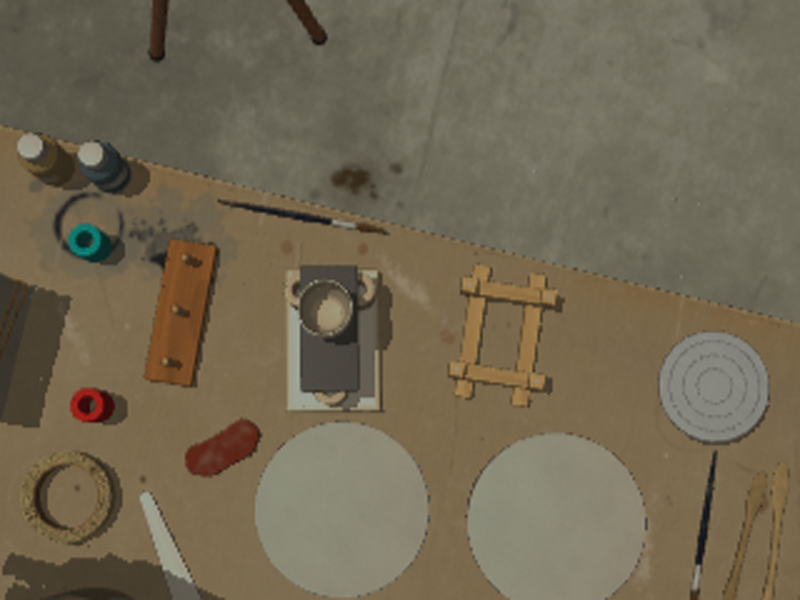

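View pics/side0c.png

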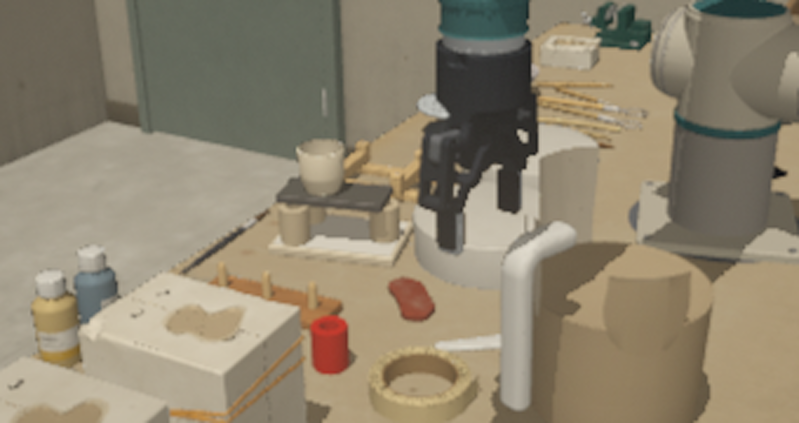

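The top view shows (crop pixels, 2.5x) the pot at (326,308) on the grey batt (329,328). Two props peep out at (293,290) and (367,290), and the lone one at (330,396). The dowel board is at (181,312), the rack at (503,333) and the turntable at (714,386). Two tall plaster cylinders stand at (342,510) and (557,520).
Look-alikes for props are the red tube at (91,405) and the turquoise tube at (88,241), and the plaster discs or tan ring for round things. The buff tubes under the batt are the ones wanted.

```bash
cat > m.py <<'E'
from h import *
def rect(P,lo,hi,box,name,im=None):
    m=(P[...,2]>lo)&(P[...,2]<hi)&(P[...,0]>box[0])&(P[...,0]<box[1])&(P[...,1]>box[2])&(P[...,1]<box[3])
    q=P[m]
    if len(q)<5: print(name,"few",len(q)); return None
    r=cv2.minAreaRect(q[:,:2].astype(np.float32))
    print(name,len(q),"zmed",q[:,2].mean().round(1),q[:,2].std().round(1),"rect",np.round(r[0],1),np.round(r[1],1),round(r[2],1),"mean",q[:,:2].mean(0).round(1),"min",q[:,:2].min(0).round(1),"max",q[:,:2].max(0).round(1))
    return q
E
python3 - <<'E'
from m import *
for n in("top","side"):
    im=dict(np.load(f"{n}0.npz")); P=cloud(im)
    np.save(n+"P.npy",P)
    print(n)
    if n=="top":
        # crop px -> world centre
        for k,(u,v) in dict(pot=(326,308),board=(181,345),turn=(714,386),rack=(503,333),disc1=(342,510),disc2=(557,520),table=(420,350),red=(91,390),slab=(305,400)).items():
            print(k,world(im,100+u/2.5,60+v/2.5).round(1))
    for a in [(125,145,(550,720,-50,300),"potrim"),(70,82,(500,750,50,300),"batttop"),(8,20,(500,750,60,280),"slabtop"),(58,70,(500,750,50,300),"proptops"),(49,59,(400,700,-350,-100),"turntop"),(8,20,(500,750,270,480),"boardtop"),(28,60,(500,750,270,400),"dowels"),(27,50,(500,750,-150,60),"rack"),(38,50,(500,750,-150,60),"ears"),(100,400,(250,500,50,260),"disc1"),(100,400,(250,500,-150,50),"disc2")]:
        rect(P,*a)
E
```

```text
top
pot [509.7 171.   82.3]
board [475.7 347.3  19.6]
turn [ 415.9 -271.9   53. ]
rack [ 4.858e+02 -3.570e+01 -1.000e-01]
disc1 [281.7 156.5  58.2]
disc2 [266.8 -86.8  57.6]
table [467.3  64.2  -5.3]
red [422.8 446.4  45.5]
slab [408.7 201.6  11.2]
potrim few 0
batttop 254 zmed 76.1 3.0 rect [531.3 169.7] [63.5 59. ] 89.2 mean [538.4 166. ] min [501.5 137.8] max [561.  201.3]
slabtop 233 zmed 12.4 2.9 rect [572.5 195.4] [174.4 147.8] 84.3 mean [554.1 165.6] min [500.6 104. ] max [650.8 275.8]
proptops 105 zmed 63.1 2.8 rect [537.  170.4] [ 40.4 104.2] 0.8 mean [536.4 166.5] min [516.3 118.3] max [557.6 222.4]
turntop 935 zmed 53.2 2.3 rect [ 440.6 -270.4] [ 80.5 127.4] 1.4 mean [ 434.6 -270.7] min [ 400.  -334.5] max [ 480.8 -207.3]
boardtop 644 zmed 13.4 2.7 rect [589.5 382.5] [167.6 201.9] 69.7 mean [556.1 350.6] min [500.  272.6] max [705.9 479.4]
dowels 29 zmed 41.1 5.2 rect [547.9 345.9] [10.8 71.5] 80.2 mean [548.2 344.3] min [512.5 335.1] max [583.  356.5]
rack 235 zmed 34.9 5.9 rect [532.8 -39. ] [111.6  19.4] 79.7 mean [532.6 -39. ] min [516.3 -94.6] max [551.6  16.9]
ears 7
[... 622 characters left out ...]
 55.2 1.9 rect [ 459.6 -253. ] [ 40.3 113.4] 23.7 mean [ 454.5 -246.6] min [ 421.2 -313. ] max [ 482.5 -204.8]
boardtop 174 zmed 15.2 1.9 rect [598.7 388.9] [193.6 167.2] 71.6 mean [554.3 335.7] min [500.4 270.7] max [707.4 456.3]
dowels 55 zmed 38.8 6.1 rect [550.8 345.3] [13.5 73.6] 78.6 mean [547.7 346.5] min [514.9 334.5] max [586.7 358.4]
rack 72 zmed 35.3 5.2 rect [533.1 -48.4] [88.7 19.8] 79.4 mean [529.5 -59.6] min [517.6 -92.6] max [544.1  -3.1]
ears 18 zmed 43.0 3.1 rect [527.4 -84.4] [14.  17.8] 62.8 mean [527.  -84.6] min [518.4 -92.6] max [536.5 -76.4]
disc1 136 zmed 120.6 11.0 rect [487.3 169. ] [61.9 24.7] 89.5 mean [487.7 180.7] min [475.  137.9] max [499.9 199.9]
disc2 few 0
```

```bash
python3 - <<'E'
from m import *
def circ(q):
    c=cv2.minEnclosingCircle(q[:,:2].astype(np.float32)); return np.round(c[0],1),round(c[1],1)
for n in("top","side"):
    P=np.load(n+"P.npy"); print(n)
    for a in [(128,146,(430,620,100,250),"potrim"),(70,83,(380,620,50,300),"batttop"),(8,20,(380,620,90,240),"slabtop"),(57,70,(380,600,100,240),"proptops"),(48,60,(340,520,-350,-190),"turntop"),(9,20,(410,620,290,400),"boardtop"),(28,60,(410,620,290,400),"dowels"),(26,38,(380,650,-130,40),"bearers"),(38,52,(380,650,-130,40),"ears"),(25,52,(380,650,-130,40),"rackall"),(5,20,(380,650,-130,40),"runners"),(45,75,(150,420,40,270),"disc1"),(45,75,(150,420,-200,40),"disc2")]:
        q=rect(P,*a)
        if q is not None and a[3] in("potrim","turntop","disc1","disc2"): print("   circ",circ(q))
        if a[3]=="dowels":
            m=(q[:,2]>28)
            import scipy.cluster.vq as vq
            np.random.seed(0); c,l=vq.kmeans2(q[:,:2],np.array([[470,330],[545,345],[590,350]],float)); print(c.round(1),np.bincount(l))
        if a[3]=="ears":
            from scipy.cluster.hierarchy import fclusterdata
            l=fclusterdata(q[:,:2],12,'distance')
            for k in set(l): print("   ear",q[l==k].mean(0).round(1),(l==k).sum())
E
```

```text
top
potrim 67 zmed 134.5 2.7 rect [504.4 169.9] [57.5 60.6] 89.1 mean [505.9 171.2] min [474.1 141. ] max [534.7 198.7]
   circ (array([505.1, 170.8]), 31.1)
batttop 847 zmed 76.1 2.9 rect [489.1 169.1] [ 65.2 143.6] 89.8 mean [480.7 168.8] min [417.2 136.7] max [561.  201.9]
slabtop 809 zmed 13.2 2.7 rect [506.5 162.6] [141.1 229.5] 85.5 mean [462.3 163.7] min [386.6  94. ] max [618.7 234.2]
proptops 187 zmed 63.5 3.4 rect [469.4 171.4] [104.  177.2] 89.1 mean [486.8 167. ] min [380.2 118.3] max [557.6 222.4]
turntop 1473 zmed 53.1 2.5 rect [ 417.2 -270.7] [126.6 125. ] 60.0 mean [ 416.9 -270.6] min [ 354.1 -334.5] max [ 480.9 -207.3]
   circ (array([ 417.3, -270.8]), 64.1)
boardtop 965 zmed 13.5 2.5 rect [516.7 345.3] [ 70.  172.3] 80.6 mean [517.2 350.4] min [428.7 308.2] max [606.4 391.7]
dowels 44 zmed 41.0 5.4 rect [517.1 351.2] [ 10.8 134. ] 80.0 mean [516.7 349.9] min [451.1 335.1] max [583.  367.3]
[[455.8 360.8]
 [516.8 349.6]
 [577.5 339.3]] [15 14 15]
bearers 329 zmed 31.2 2.7 rect [484.3 -30.8] [111.8 119.1] 80.4 mean [484.1 -30.2] min [418.3 -79.8] max [551.6  33.2]
ear
[... 1965 characters left out ...]
36.5 mean [474.7 -32.7] min [431.7 -92.6] max [536.5  35.4]
   ear [527.  -84.6  43. ] 18
   ear [435.2 -69.2  42.9] 8
   ear [445.1  25.7  43.4] 21
rackall 174 zmed 35.2 5.7 rect [485.8 -28.4] [108.6 121.6] 78.4 mean [478.9 -29.7] min [427.3 -92.6] max [544.1  35.4]
runners 137 zmed 12.9 3.6 rect [472.4 -25.1] [ 96.8 129. ] 77.0 mean [478.9 -31.1] min [417.4 -86.4] max [534.1  31.2]
disc1 882 zmed 58.6 3.8 rect [316.5 146.5] [197.1 193.8] 71.6 mean [299.7 179.4] min [225.2  56.7] max [419.8 257.9]
   circ (array([312.4, 156.8]), 113.0)
disc2 311 zmed 58.7 3.4 rect [236.5 -80.8] [203.8 137.5] 78.0 mean [239.8 -93.7] min [ 166.3 -189.5] max [323.2  18. ]
   circ (array([265. , -85.7]), 104.1)
```

```bash
python3 - <<'E'
from h import *
try: print("tips",tips_ahead())
except Exception as e: print(tips_ahead,e)
a=cv2.imread("pics/top0.png"); 
c=cv2.resize(a[150:235,200:270],None,fx=7,fy=7,interpolation=cv2.INTER_CUBIC); cv2.imwrite("pics/crop.png",c)
im=dict(np.load("top0.npz"))
hsv=cv2.cvtColor(a,cv2.COLOR_BGR2HSV); m=((hsv[...,0]<16)&(hsv[...,1]>140)).astype(np.uint8); m[:, :155]=0; m[:,195:]=0; m[:150]=0; m[225:]=0
m=cv2.morphologyEx(m,cv2.MORPH_CLOSE,np.ones((7,7))); n,l,s,_=cv2.connectedComponentsWithStats(m); k=1+s[1:,4].argmax(); print(s[k])
r=cv2.minAreaRect(np.argwhere(l==k)[:,::-1].astype(np.float32)); b=cv2.boxPoints(r)
w=np.array([onplane(im,*p,14)[:2] for p in b]); print(w.round(1),w.mean(0).round(1))
# dowel tips: highest points
P=cloud(im)
# bright pixel columns of tips
for cx,cy in ((456,361),(517,350.5),(578,340)):
    d=np.hypot(P[...,0]-cx,P[...,1]-cy)<12
    q=P[d&(P[...,2]>40)]; print(q.mean(0).round(1),len(q))
E
```

```text
72.6 'float' object is not callable
[ 158  156   29   59 1109]
[[438.1 393.9]
 [606.7 363.5]
 [594.9 306. ]
 [426.6 337.1]] [516.6 350.1]
[456.4 361.6  44.4] 10
[517.4 349.5  45.2] 9
[577.9 339.3  42.6] 12
```

View pics/crop.png

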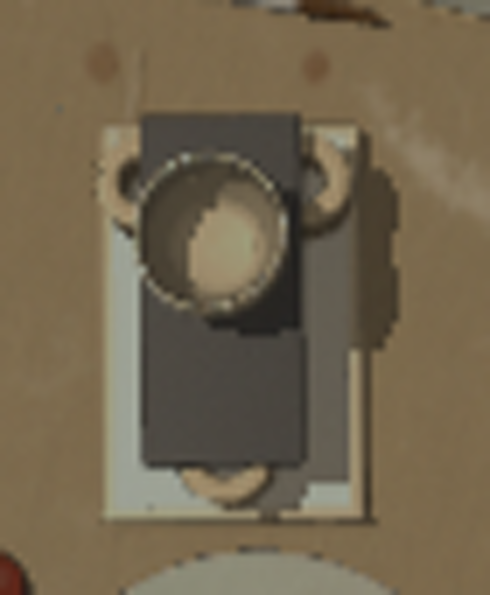

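```bash
python3 -m pendant '[{"az":-0.0587},{"az":-0.0587},{"jaw":85},{}]' 30
```

```text
schema error: expected keys ax, ay, az, x, y, z, jaw
```

The crop shows the cream pot (centre about 213,232) on the grey batt, with buff prop rings at (122,185), (328,185) and (226,480). These are the right things, and neither coloured tube is among them.

```bash
python3 -m pendant '[{"ax":0,"ay":0,"az":-0.0587,"x":0,"y":0,"z":0,"jaw":85},{"ax":0,"ay":0,"az":-0.0587,"x":0,"y":0,"z":0,"jaw":85},{"ax":0,"ay":0,"az":0,"x":0,"y":0,"z":0,"jaw":85}]' 30
```

```text
clock: 1.68
ee_pos: [225.3, 583.0, 303.9]
tcp_rot: [0.001, 1.0, -0.0, 0.0]
force: [-0.0, -0.3, -0.6]
opening: 85.0
finger_force: 0.0
```

```bash
python3 -m pendant '[{"ax":0,"ay":0,"az":0,"x":-0.085,"y":-0.1252,"z":0,"jaw":85},{"ax":0,"ay":0,"az":0,"x":-0.085,"y":-0.1252,"z":0,"jaw":85},{"ax":0,"ay":0,"az":0,"x":-0.085,"y":-0.1252,"z":0,"jaw":85},{"ax":0,"ay":0,"az":0,"x":-0.085,"y":-0.1252,"z":0,"jaw":85},{"ax":0,"ay":0,"az":0,"x":-0.085,"y":-0.1252,"z":0,"jaw":85},{"ax":0,"ay":0,"az":0,"x":-0.085,"y":-0.1252,"z":0,"jaw":85},{"ax":0,"ay":0,"az":0,"x":-0.085,"y":-0.1252,"z":0,"jaw":85},{"ax":0,"ay":0,"az":0,"x":-0.085,"y":-0.1252,"z":0,"jaw":85},{"ax":0,"ay":0,"az":0,"x":-0.085,"y":-0.1252,"z":0,"jaw":85},{"ax":0,"ay":0,"az":0,"x":-0.085,"y":-0.1252,"z":0,"jaw":85},{"ax":0,"ay":0,"az":0,"x":-0.085,"y":-0.1252,"z":0,"jaw":85},{"ax":0,"ay":0,"az":0,"x":0,"y":0,"z":0,"jaw":85}]'
```

```text
clock: 3.18
ee_pos: [507.4, 167.7, 304.0]
tcp_rot: [0.004, 1.0, -0.0, 0.0]
force: [0.0, -0.2, -0.0]
opening: 84.9
finger_force: 0.0
```

```bash
python3 -m pendant '[{"ax":0,"ay":0,"az":0,"x":0,"y":0,"z":0.09,"jaw":85},{"ax":0,"ay":0,"az":0,"x":0,"y":0,"z":0.09,"jaw":85},{"ax":0,"ay":0,"az":0,"x":0,"y":0,"z":0.09,"jaw":85},{"ax":0,"ay":0,"az":0,"x":0,"y":0,"z":0.09,"jaw":85},{"ax":0,"ay":0,"az":0,"x":0,"y":0,"z":0.09,"jaw":85},{"ax":0,"ay":0,"az":0,"x":0,"y":0,"z":0,"jaw":85},{"ax":0,"ay":0,"az":0,"x":0,"y":0,"z":0,"jaw":85}]' && python3 - <<'E'
from h import *
print(get_obs()["ee_pos"],get_obs()["force"])
for n in("top","side"):
    im=grab(n)
    cv2.imwrite(f"pics/g1{n}.png",im["color"][:,:,::-1])
a=cv2.imread("pics/g1side.png")[140:260,190:310]; b=cv2.imread("pics/g1top.png")[130:250,180:300]
cv2.imwrite("pics/g1.png",cv2.resize(np.hstack([a,b]),None,fx=3.3,fy=3.3,interpolation=cv2.INTER_CUBIC))
E
```

```text
clock: 4.05
ee_pos: [506.1, 170.4, 169.8]
tcp_rot: [0.0, 1.0, 0.0, 0.001]
force: [0.5, -0.4, 1.1]
opening: 85.4
finger_force: 0.0
[506.11803933 170.43511702 169.84141735] [ 0.46300166 -0.39331335  1.10782339]
```

View pics/g1.png

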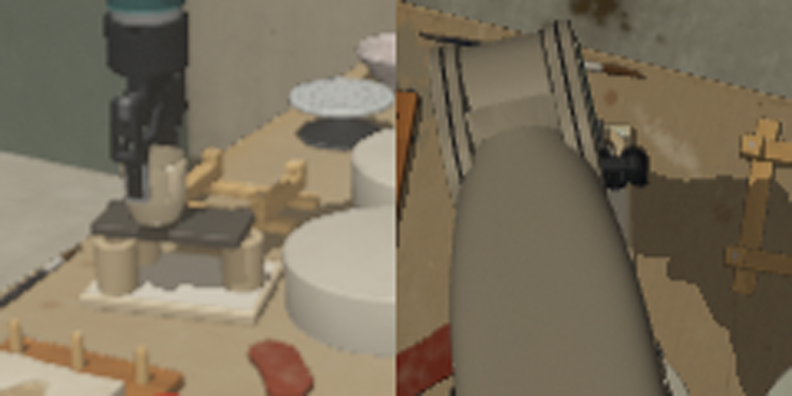

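The side view shows the near finger in front of the pot at about (138,160), its tip above the batt at row 205. The pot is between the fingers, so I close.

```bash
python3 -m pendant '[{"ax":0,"ay":0,"az":0,"x":0,"y":0,"z":0,"jaw":70},{"ax":0,"ay":0,"az":0,"x":0,"y":0,"z":0,"jaw":64},{"ax":0,"ay":0,"az":0,"x":0,"y":0,"z":0,"jaw":50},{"ax":0,"ay":0,"az":0,"x":0,"y":0,"z":0,"jaw":50},{"ax":0,"ay":0,"az":0,"x":0,"y":0,"z":0,"jaw":50},{"ax":0,"ay":0,"az":0,"x":0,"y":0,"z":0,"jaw":50},{"ax":0,"ay":0,"az":0,"x":0,"y":0,"z":0,"jaw":50}]' 30
```

```text
clock: 5.03
ee_pos: [506.3, 169.7, 169.7]
tcp_rot: [0.0, 1.0, -0.0, 0.001]
force: [-1.7, -1.3, 5.3]
opening: 58.9
finger_force: 32.1
```

```bash
python3 -m pendant '[{"ax":0,"ay":0,"az":0,"x":0,"y":0,"z":-0.01,"jaw":50},{"ax":0,"ay":0,"az":0,"x":0,"y":0,"z":-0.03,"jaw":50},{"ax":0,"ay":0,"az":0,"x":0,"y":0,"z":-0.06,"jaw":50},{"ax":0,"ay":0,"az":0,"x":0,"y":0,"z":-0.08,"jaw":50},{"ax":0,"ay":0,"az":0,"x":0,"y":0,"z":-0.06,"jaw":50},{"ax":0,"ay":0,"az":0,"x":0,"y":0,"z":0,"jaw":50},{"ax":0,"ay":0,"az":0,"x":0,"y":0,"z":0,"jaw":50}]' 30; python3 - <<'E'
from m import *
im=grab("side");P=cloud(im); print(get_obs()["ee_pos"],get_obs()["force"],get_obs()["opening"])
cv2.imwrite("pics/l1.png",cv2.resize(im["color"][110:260,170:320,::-1],None,fx=4,fy=4,interpolation=cv2.INTER_CUBIC))
E
```

```text
clock: 5.9
ee_pos: [505.3, 169.7, 240.2]
tcp_rot: [-0.0, 1.0, -0.0, -0.001]
force: [0.3, 0.3, -0.9]
opening: 59.0
finger_force: 32.6
[505.06576819 169.7064958  239.83630335] [-0.06818063 -0.41428139 -1.24860236] 59.13965979830277
```

View pics/l1.png

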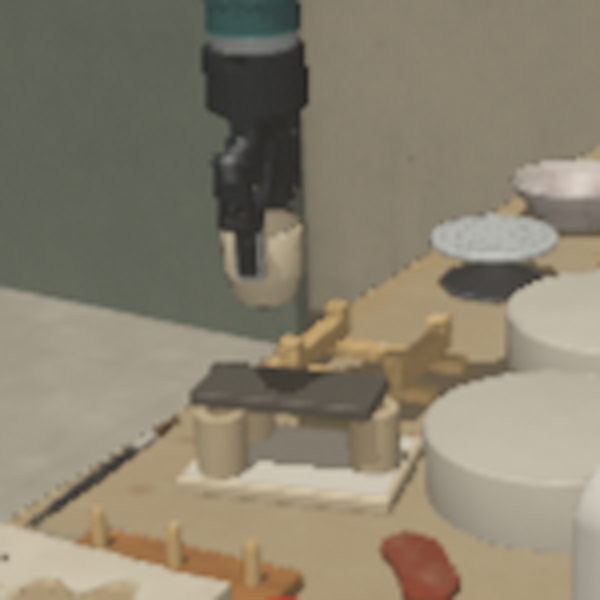

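The pot hangs upright in the fingers at (265,260), clear of the batt. I carry it to the turntable.

```bash
python3 -m pendant '[{"ax":0,"ay":0,"az":0,"x":0.012,"y":-0.06,"z":0,"jaw":50},{"ax":0,"ay":0,"az":0,"x":0.02,"y":-0.1,"z":0,"jaw":50},{"ax":0,"ay":0,"az":0,"x":0.028,"y":-0.14,"z":0,"jaw":50},{"ax":0,"ay":0,"az":0,"x":0.028,"y":-0.14,"z":0,"jaw":50},{"ax":0,"ay":0,"az":0,"x":0.028,"y":-0.14,"z":0,"jaw":50},{"ax":0,"ay":0,"az":0,"x":0.028,"y":-0.14,"z":0,"jaw":50},{"ax":0,"ay":0,"az":0,"x":0.028,"y":-0.14,"z":0,"jaw":50},{"ax":0,"ay":0,"az":0,"x":0.028,"y":-0.14,"z":0,"jaw":50},{"ax":0,"ay":0,"az":0,"x":0.028,"y":-0.14,"z":0,"jaw":50},{"ax":0,"ay":0,"az":0,"x":0.028,"y":-0.14,"z":0,"jaw":50},{"ax":0,"ay":0,"az":0,"x":0.024,"y":-0.12,"z":0,"jaw":50},{"ax":0,"ay":0,"az":0,"x":0.014,"y":-0.068,"z":0,"jaw":50}]' && python3 -m pendant '[{"ax":0,"ay":0,"az":0,"x":0,"y":0,"z":0.05,"jaw":50},{"ax":0,"ay":0,"az":0,"x":0,"y":0,"z":0.08,"jaw":50},{"ax":0,"ay":0,"az":0,"x":0,"y":0,"z":0.08,"jaw":50},{"ax":0,"ay":0,"az":0,"x":0,"y":0,"z":0.05,"jaw":50},{"ax":0,"ay":0,"az":0,"x":0,"y":0,"z":0.02,"jaw":50},{"ax":0,"ay":0,"az":0,"x":0,"y":0,"z":0,"jaw":50},{"ax":0,"ay":0,"az":0,"x":0,"y":0,"z":0,"jaw":50}]'; python3 - <<'E'
from h import *
for i in range(3): o=get_obs(); print(o["ee_pos"].round(1),o["force"].round(1),o["tcp_rot"].round(4))
E
```

```text
clock: 7.45
ee_pos: [416.0, -272.6, 240.2]
tcp_rot: [0.001, 1.0, 0.0, -0.001]
force: [1.1, 0.2, -1.1]
opening: 59.1
finger_force: 32.8
clock: 8.32
ee_pos: [418.2, -271.0, 157.8]
tcp_rot: [-0.0, 1.0, -0.001, 0.001]
force: [-0.4, -0.7, -1.5]
opening: 59.0
finger_force: 32.8
[ 418.2 -271.   157.8] [-0.4 -0.7 -1.5] [-1.e-04  1.e+00 -6.e-04  6.e-04]
[ 418.2 -271.   157.8] [-0.4 -0.7 -1.5] [-1.e-04  1.e+00 -6.e-04  6.e-04]
[ 418.2 -271.   157.8] [-0.4 -0.7 -1.5] [-1.e-04  1.e+00 -6.e-04  6.e-04]
```

```bash
python3 -m pendant '[{"ax":0,"ay":0,"az":0,"x":0.003,"y":0,"z":0.013,"jaw":50},{"ax":0,"ay":0,"az":0,"x":0,"y":0,"z":0.01,"jaw":50},{"ax":0,"ay":0,"az":0,"x":0,"y":0,"z":0,"jaw":50}]'; python3 -m pendant '[{"ax":0,"ay":0,"az":0,"x":0,"y":0,"z":0.004,"jaw":50},{"ax":0,"ay":0,"az":0,"x":0,"y":0,"z":0,"jaw":50}]';  python3 -m pendant '[{"ax":0,"ay":0,"az":0,"x":0,"y":0,"z":0.003,"jaw":50},{"ax":0,"ay":0,"az":0,"x":0,"y":0,"z":0,"jaw":50}]'
```

```text
clock: 8.7
ee_pos: [416.5, -270.4, 149.8]
tcp_rot: [0.0, 1.0, 0.0, -0.0]
force: [0.2, 0.9, -1.6]
opening: 59.2
finger_force: 32.8
clock: 8.95
ee_pos: [416.7, -270.6, 148.7]
tcp_rot: [0.0, 1.0, 0.0, -0.0]
force: [0.5, 0.0, -0.3]
opening: 58.9
finger_force: 32.8
clock: 9.2
ee_pos: [416.7, -270.5, 147.9]
tcp_rot: [-0.0, 1.0, 0.0, -0.0]
force: [-0.3, -0.8, -1.3]
opening: 58.9
finger_force: 32.8
```

```bash
for i in 1 2; do python3 -m pendant '[{"ax":0,"ay":0,"az":0,"x":0,"y":0,"z":0.004,"jaw":50},{"ax":0,"ay":0,"az":0,"x":0,"y":0,"z":0,"jaw":50}]' | grep -E "ee_pos|force"; done
```

```text
ee_pos: [417.0, -270.7, 147.7]
force: [-1.2, 1.2, 5.5]
finger_force: 33.1
ee_pos: [417.4, -270.9, 147.6]
force: [-2.4, 2.7, 12.2]
finger_force: 33.5
```

```bash
python3 -m pendant '[{"ax":0,"ay":0,"az":0,"x":0,"y":0,"z":-0.004,"jaw":50},{"ax":0,"ay":0,"az":0,"x":0,"y":0,"z":0,"jaw":62},{"ax":0,"ay":0,"az":0,"x":0,"y":0,"z":0,"jaw":70},{"ax":0,"ay":0,"az":0,"x":0,"y":0,"z":0,"jaw":85},{"ax":0,"ay":0,"az":0,"x":0,"y":0,"z":0,"jaw":85},{"ax":0,"ay":0,"az":0,"x":0,"y":0,"z":0,"jaw":85}]'; python3 -m pendant '[{"ax":0,"ay":0,"az":0,"x":0,"y":0,"z":-0.05,"jaw":85},{"ax":0,"ay":0,"az":0,"x":0,"y":0,"z":-0.1,"jaw":85},{"ax":0,"ay":0,"az":0,"x":0,"y":0,"z":-0.12,"jaw":85},{"ax":0,"ay":0,"az":0,"x":0,"y":0,"z":-0.1,"jaw":85},{"ax":0,"ay":0,"az":0,"x":0,"y":0.05,"z":0,"jaw":85},{"ax":0,"ay":0,"az":0,"x":0,"y":0.12,"z":0,"jaw":85},{"ax":0,"ay":0,"az":0,"x":-0.05,"y":0.15,"z":0,"jaw":85},{"ax":0,"ay":0,"az":0,"x":-0.05,"y":0.15,"z":0,"jaw":85},{"ax":0,"ay":0,"az":0,"x":-0.05,"y":0.15,"z":0,"jaw":85},{"ax":0,"ay":0,"az":0,"x":0,"y":0.15,"z":0,"jaw":85},{"ax":0,"ay":0,"az":0,"x":0,"y":0,"z":0,"jaw":85}]'; python3 - <<'E'
from m import *
im=grab("top");P=cloud(im)
q=rect(P,106,124,(340,500,-350,-190),"pot")
if q is not None: print(cv2.minEnclosingCircle(q[:,:2].astype(np.float32)))
q=rect(P,48,60,(340,500,-350,-190),"tt"); print(cv2.minEnclosingCircle(q[:,:2].astype(np.float32)))
rect(P,70,83,(400,620,50,300),"batttop")
side=cloud(grab("side")); rect(side,70,83,(380,620,50,300),"batttop");rect(side,106,124,(340,500,-350,-190),"pot")
cv2.imwrite("pics/t2.png",cv2.resize(im["color"][120:260,190:420,::-1],None,fx=3.4,fy=3.4,interpolation=cv2.INTER_CUBIC))
E
```

```text
clock: 10.45
ee_pos: [416.7, -270.6, 146.6]
tcp_rot: [-0.0, 1.0, 0.0, -0.0]
force: [-0.1, -0.1, -0.0]
opening: 85.1
finger_force: 0.0
clock: 11.82
ee_pos: [460.3, -36.5, 256.7]
tcp_rot: [-0.003, 1.0, 0.001, -0.001]
force: [0.4, -0.8, -0.2]
opening: 85.5
finger_force: 0.0
pot 76 zmed 111.4 3.0 rect [ 416.2 -269.1] [59.1 60.8] 44.2 mean [ 417.  -270.8] min [ 386.6 -299.3] max [ 447.2 -239.9]
((416.35791015625, -269.9462890625), 31.326875686645508)
tt 1137 zmed 53.3 2.8 rect [ 417.1 -270. ] [126.3 125.2] 66.3 mean [ 416.4 -266.6] min [ 354.1 -334.3] max [ 481.  -207.2]
((417.7081298828125, -271.2819519042969), 64.39807891845703)
batttop 1133 zmed 75.4 2.5 rect [489. 170.] [ 63.3 143.6] 89.6 mean [489.1 169.9] min [417.2 137.8] max [561. 202.]
batttop 497 zmed 76.5 2.1 rect [490.2 167.5] [144.5  76.1] 2.1 mean [488.7 174.4] min [418.6 128.6] max [563.2 205. ]
pot 68 zmed 111.2 2.9 rect [ 418. -272.] [65.3 59.4] 87.5 mean [ 418.6 -271.2] min [ 388.7 -304.4] max [ 448.2 -239. ]
```

View pics/t2.png

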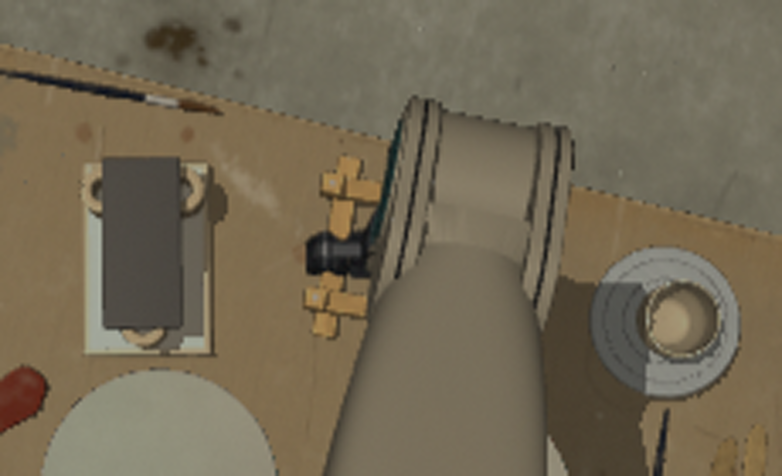

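The picture shows the pot on the turntable at (682,320), and the numbers put it within 2 mm of the axis. The batt lies bare at (142,242) on its props. Next is the batt.

```bash
python3 -m pendant '[{"ax":0,"ay":0,"az":0,"x":-0.018,"y":0.14,"z":0,"jaw":85},{"ax":0,"ay":0,"az":0,"x":-0.018,"y":0.14,"z":0,"jaw":85},{"ax":0,"ay":0,"az":0,"x":-0.018,"y":0.14,"z":0,"jaw":85},{"ax":0,"ay":0,"az":0,"x":-0.018,"y":0.14,"z":0,"jaw":85},{"ax":0,"ay":0,"az":0,"x":-0.018,"y":0.138,"z":0,"jaw":85},{"ax":0,"ay":0,"az":0,"x":0,"y":0,"z":0.08,"jaw":85},{"ax":0,"ay":0,"az":0,"x":0,"y":0,"z":0.1,"jaw":85},{"ax":0,"ay":0,"az":0,"x":0,"y":0,"z":0.06,"jaw":85},{"ax":0,"ay":0,"az":0,"x":0,"y":0,"z":0,"jaw":85},{"ax":0,"ay":0,"az":0,"x":0,"y":0,"z":0,"jaw":85}]'
```

```text
clock: 13.18
ee_pos: [489.4, 169.2, 186.3]
tcp_rot: [0.001, 1.0, 0.0, 0.0]
force: [0.1, -0.0, -0.2]
opening: 85.2
finger_force: 0.0
```

```bash
python3 -m pendant '[{"ax":0,"ay":0,"az":0,"x":0,"y":0.001,"z":0.08,"jaw":85},{"ax":0,"ay":0,"az":0,"x":0,"y":0,"z":0.07,"jaw":85},{"ax":0,"ay":0,"az":0,"x":0,"y":0,"z":0.05,"jaw":85},{"ax":0,"ay":0,"az":0,"x":0,"y":0,"z":0,"jaw":85},{"ax":0,"ay":0,"az":0,"x":0,"y":0,"z":0,"jaw":85}]'; python3 -m pendant '[{"ax":0,"ay":0,"az":0,"x":0,"y":0,"z":0,"jaw":72},{"ax":0,"ay":0,"az":0,"x":0,"y":0,"z":0,"jaw":66},{"ax":0,"ay":0,"az":0,"x":0,"y":0,"z":0,"jaw":55},{"ax":0,"ay":0,"az":0,"x":0,"y":0,"z":0,"jaw":55},{"ax":0,"ay":0,"az":0,"x":0,"y":0,"z":0,"jaw":55},{"ax":0,"ay":0,"az":0,"x":0,"y":0,"z":0,"jaw":55}]' 50
```

```text
clock: 13.8
ee_pos: [489.5, 170.2, 126.6]
tcp_rot: [0.0, 1.0, 0.0, 0.001]
force: [0.1, 0.5, 0.3]
opening: 84.7
finger_force: 0.0
clock: 14.55
ee_pos: [489.6, 170.0, 126.9]
tcp_rot: [0.0, 1.0, -0.0, 0.001]
force: [-1.1, -2.9, 5.5]
opening: 65.0
finger_force: 55.9
```

```bash
python3 -m pendant '[{"ax":0,"ay":0,"az":0,"x":0,"y":0,"z":-0.02,"jaw":55},{"ax":0,"ay":0,"az":0,"x":0,"y":0,"z":-0.05,"jaw":55},{"ax":0,"ay":0,"az":0,"x":0,"y":0,"z":-0.08,"jaw":55},{"ax":0,"ay":0,"az":0,"x":0,"y":0,"z":-0.05,"jaw":55},{"ax":0,"ay":0,"az":0,"x":0,"y":0,"z":0,"jaw":55}]'; python3 -m pendant '[{"ax":0,"ay":0,"az":0,"x":0,"y":-0.06,"z":0,"jaw":55},{"ax":0,"ay":0,"az":0,"x":0,"y":-0.11,"z":0,"jaw":55},{"ax":0,"ay":0,"az":0,"x":0.01,"y":-0.13,"z":0,"jaw":55},{"ax":0,"ay":0,"az":0,"x":0.008,"y":-0.13,"z":0,"jaw":55},{"ax":0,"ay":0,"az":0,"x":0,"y":-0.12,"z":0,"jaw":55},{"ax":0,"ay":0,"az":0,"x":0,"y":-0.08,"z":0,"jaw":55},{"ax":0,"ay":0,"az":0,"x":0,"y":-0.037,"z":0,"jaw":55},{"ax":0,"ay":0,"az":0.018,"x":0,"y":0,"z":0,"jaw":55},{"ax":0,"ay":0,"az":0.02,"x":0,"y":0,"z":0,"jaw":55},{"ax":0,"ay":0,"az":0.0153,"x":0,"y":0,"z":0,"jaw":55},{"ax":0,"ay":0,"az":0,"x":0,"y":0,"z":0,"jaw":55},{"ax":0,"ay":0,"az":0,"x":0,"y":0,"z":0,"jaw":55}]'; python3 - <<'E'
from m import *
im=grab("side");P=cloud(im); print(get_obs()["tcp_rot"])
rect(P,128,142,(380,620,-150,90),"batt")
im=grab("side")
cv2.imwrite("pics/r3.png",cv2.resize(im["color"][110:240,180:350,::-1],None,fx=4,fy=4,interpolation=cv2.INTER_CUBIC))
E
```

```text
clock: 15.18
ee_pos: [489.8, 170.5, 187.4]
tcp_rot: [-0.0, 1.0, 0.0, 0.002]
force: [0.3, 0.6, -2.7]
opening: 64.7
finger_force: 56.1
clock: 16.68
ee_pos: [483.0, -29.8, 185.4]
tcp_rot: [0.083, 0.997, 0.0, -0.0]
force: [-0.2, -0.6, -1.2]
opening: 64.7
finger_force: 56.1
[ 8.32499372e-02  9.96528661e-01  6.22034187e-05 -2.69779587e-04]
batt 320 zmed 134.9 2.6 rect [485.9 -23.9] [ 89.6 144.5] 79.3 mean [478.2 -18.7] min [409.7 -69.8] max [559.3  20.5]
```

View pics/r3.png

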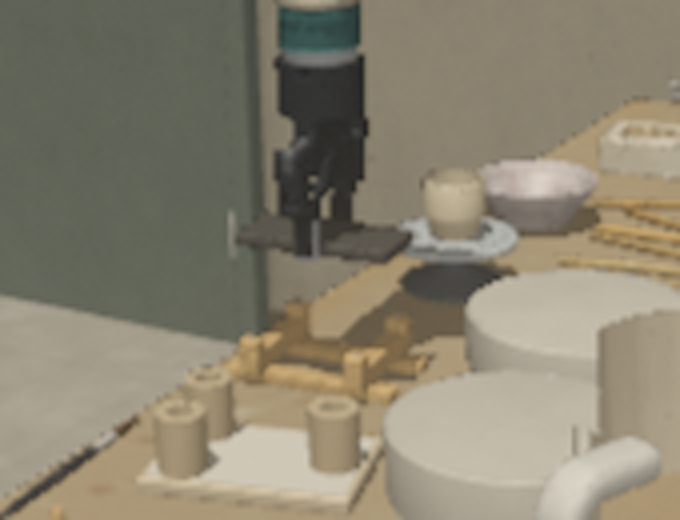

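The batt hangs level at (320,240) above the rack, with the three props left standing on the slab. I lower it.

```bash
python3 -m pendant '[{"ax":0,"ay":0,"az":0,"x":-0.003,"y":0,"z":0.06,"jaw":55},{"ax":0,"ay":0,"az":0,"x":0,"y":0,"z":0.08,"jaw":55},{"ax":0,"ay":0,"az":0,"x":0,"y":0,"z":0.08,"jaw":55},{"ax":0,"ay":0,"az":0,"x":0,"y":0,"z":0.05,"jaw":55},{"ax":0,"ay":0,"az":0,"x":0,"y":0,"z":0,"jaw":55},{"ax":0,"ay":0,"az":0,"x":0,"y":0,"z":0,"jaw":55}]'; for i in 1 2 3; do python3 -m pendant '[{"ax":0,"ay":0,"az":0,"x":0,"y":0,"z":0.005,"jaw":55},{"ax":0,"ay":0,"az":0,"x":0,"y":0,"z":0,"jaw":55}]' | grep -E "ee_pos|force"; done
```

```text
clock: 17.52
ee_pos: [484.9, -30.2, 105.4]
tcp_rot: [0.084, 0.997, -0.0, 0.001]
force: [1.0, -1.7, -2.5]
opening: 64.5
finger_force: 56.2
ee_pos: [484.7, -30.2, 103.8]
force: [0.8, -0.4, -2.8]
finger_force: 56.2
ee_pos: [484.1, -30.1, 101.7]
force: [-0.4, -0.5, -2.2]
finger_force: 56.2
ee_pos: [484.1, -30.1, 100.0]
force: [0.0, -1.0, -2.5]
finger_force: 56.2
```

```bash
for i in 1 2 3 4; do python3 -m pendant '[{"ax":0,"ay":0,"az":0,"x":0,"y":0,"z":0.005,"jaw":55},{"ax":0,"ay":0,"az":0,"x":0,"y":0,"z":0,"jaw":55}]' | grep -E "ee_pos|force: \["; done
```

```text
ee_pos: [484.1, -30.1, 98.5]
force: [-0.4, -0.6, -1.6]
ee_pos: [484.1, -30.1, 97.1]
force: [-0.2, 0.4, -2.5]
ee_pos: [484.1, -30.1, 95.6]
force: [0.0, 0.8, -2.6]
ee_pos: [484.3, -30.2, 94.9]
force: [-2.6, -0.5, 4.2]
```

```bash
python3 -m pendant '[{"ax":0,"ay":0,"az":0,"x":0,"y":0,"z":-0.002,"jaw":66},{"ax":0,"ay":0,"az":0,"x":0,"y":0,"z":0,"jaw":75},{"ax":0,"ay":0,"az":0,"x":0,"y":0,"z":0,"jaw":85},{"ax":0,"ay":0,"az":0,"x":0,"y":0,"z":0,"jaw":85},{"ax":0,"ay":0,"az":0,"x":0,"y":0,"z":0,"jaw":85}]'; python3 -m pendant '[{"ax":0,"ay":0,"az":0,"x":0,"y":0,"z":-0.04,"jaw":85},{"ax":0,"ay":0,"az":0,"x":0,"y":0,"z":-0.1,"jaw":85},{"ax":0,"ay":0,"az":0,"x":0,"y":0,"z":-0.15,"jaw":85},{"ax":0,"ay":0,"az":0,"x":0,"y":0,"z":-0.15,"jaw":85},{"ax":0,"ay":0,"az":0,"x":0,"y":0,"z":-0.06,"jaw":85},{"ax":0,"ay":0,"az":0,"x":0,"y":0,"z":0,"jaw":85},{"ax":0,"ay":0,"az":0,"x":0,"y":0,"z":0,"jaw":85}]'; python3 - <<'E'
from m import *
for n in("top","side"):
    im=grab(n);P=cloud(im);print(n)
    rect(P,38,52,(380,620,-130,60),"batt")
    for c in((535.6,202.6),(535.6,136.6),(422.6,169.6)):
        q=rect(P,57,70,(c[0]-30,c[0]+30,c[1]-30,c[1]+30),"prop")
        if q is not None: print(cv2.minEnclosingCircle(q[:,:2].astype(np.float32)))
E
```

```text
clock: 19.9
ee_pos: [484.2, -30.1, 94.8]
tcp_rot: [0.084, 0.996, -0.0, 0.0]
force: [-0.4, 0.8, -0.3]
opening: 85.0
finger_force: 0.0
clock: 20.78
ee_pos: [483.6, -30.0, 244.1]
tcp_rot: [0.084, 0.996, 0.0, -0.001]
force: [1.0, -0.4, -1.0]
opening: 84.7
finger_force: 0.0
top
batt 255 zmed 43.3 2.6 rect [490.5   4.5] [ 38.8 143.5] 79.9 mean [478.2   3.3] min [418.9 -18.8] max [559.8  33.3]
prop 113 zmed 63.3 2.7 rect [535.  202.1] [38.6 37.3] 26.2 mean [534.7 202. ] min [515.8 184.4] max [554.4 222.2]
((534.7988891601562, 202.3038787841797), 20.019989013671875)
prop 111 zmed 62.5 2.7 rect [534.2 137.3] [37.8 37.3] 89.6 mean [535.1 136.6] min [515.5 118.4] max [552.9 156.2]
((534.5216064453125, 136.1947784423828), 20.03179168701172)
prop 116 zmed 63.6 2.5 rect [421.8 169.8] [36.8 36.3] 44.2 mean [422.1 169.6] min [403.4 151.2] max [440.7 188.7]
((422.28179931640625, 169.32211303710938), 19.483457565307617)
side
batt 422 zmed 44.6 2.2 rect [486.  -29.1] [114.3 145.1] 81.2 mean [483.  -23.6] min [411.3 -94.1] max [559.7  35.5]
prop 79 zmed 63.1 2.8 rect [536.  201.4] [41.  36.3] 74.5 mean [535.9 205.2] min [517.7 182.3] max [555.8 223.8]
((535.3947143554688, 203.40745544433594), 22.303686141967773)
prop 73 zmed 63.1 2.5 rect [536.7 133.8] [35.2 43.8] 18.2 mean [535.5 137.6] min [517.3 111.6] max [554.8 156.5]
((538.1370849609375, 134.0164031982422), 22.45683479309082)
prop 80 zmed 63.0 2.9 rect [422.6 170.1] [36.8 38.1] 15.3 mean [423.  171.9] min [404.8 150.9] max [443.5 189.9]
((424.30572509765625, 169.79730224609375), 20.248001098632812)
```

```bash
python3 -m pendant '[{"ax":0,"ay":0,"az":0,"x":-0.006,"y":0.1,"z":0,"jaw":52},{"ax":0,"ay":0,"az":0,"x":-0.006,"y":0.132,"z":0,"jaw":52},{"ax":0,"ay":0,"az":0,"x":-0.007,"y":0.14,"z":0,"jaw":52},{"ax":0,"ay":0,"az":0,"x":-0.007,"y":0.14,"z":0,"jaw":52},{"ax":0,"ay":0,"az":0,"x":-0.007,"y":0.14,"z":0,"jaw":52},{"ax":0,"ay":0,"az":0,"x":-0.007,"y":0.14,"z":0,"jaw":52},{"ax":0,"ay":0,"az":0,"x":0,"y":0,"z":0.08,"jaw":52},{"ax":0,"ay":0,"az":0,"x":0,"y":0,"z":0.1,"jaw":52},{"ax":0,"ay":0,"az":0,"x":0,"y":0,"z":0.05,"jaw":52},{"ax":0,"ay":0,"az":0,"x":0,"y":0,"z":0,"jaw":52},{"ax":0,"ay":0,"az":0,"x":0,"y":0,"z":0,"jaw":52},{"ax":0,"ay":0,"az":0,"x":0,"y":0,"z":0,"jaw":52}]'
```

```text
clock: 22.38
ee_pos: [536.6, 202.3, 177.1]
tcp_rot: [0.084, 0.996, 0.0, 0.001]
force: [-0.2, -0.1, 0.9]
opening: 51.9
finger_force: 0.0
```

```bash
python3 -m pendant '[{"ax":0,"ay":0,"az":0,"x":0.004,"y":0,"z":0.05,"jaw":52},{"ax":0,"ay":0,"az":0,"x":0,"y":0,"z":0.05,"jaw":52},{"ax":0,"ay":0,"az":0,"x":0,"y":0,"z":0.03,"jaw":52},{"ax":0,"ay":0,"az":0,"x":0,"y":0,"z":0,"jaw":52}]';python3 -m pendant '[{"ax":0,"ay":0,"az":0,"x":0,"y":0,"z":0.05,"jaw":52},{"ax":0,"ay":0,"az":0,"x":0,"y":0,"z":0.05,"jaw":52},{"ax":0,"ay":0,"az":0,"x":0,"y":0,"z":0.027,"jaw":52},{"ax":0,"ay":0,"az":0,"x":0,"y":0,"z":0,"jaw":52},{"ax":0,"ay":0,"az":0,"x":0,"y":0,"z":0,"jaw":52}]'
```

```text
clock: 22.88
ee_pos: [533.4, 202.1, 135.2]
tcp_rot: [0.084, 0.996, -0.001, -0.001]
force: [0.5, -0.7, -0.0]
opening: 51.8
finger_force: 0.0
clock: 23.5
ee_pos: [534.8, 202.4, 98.9]
tcp_rot: [0.084, 0.996, 0.0, 0.0]
force: [0.5, -0.9, -0.3]
opening: 52.1
finger_force: 0.0
```

```bash
python3 -m pendant '[{"ax":0,"ay":0,"az":0,"x":0,"y":0,"z":0,"jaw":42},{"ax":0,"ay":0,"az":0,"x":0,"y":0,"z":0,"jaw":30},{"ax":0,"ay":0,"az":0,"x":0,"y":0,"z":0,"jaw":30},{"ax":0,"ay":0,"az":0,"x":0,"y":0,"z":0,"jaw":30},{"ax":0,"ay":0,"az":0,"x":0,"y":0,"z":0,"jaw":30}]' 35;python3 -m pendant '[{"ax":0,"ay":0,"az":0,"x":0,"y":0,"z":-0.03,"jaw":30},{"ax":0,"ay":0,"az":0,"x":0,"y":0,"z":-0.08,"jaw":30},{"ax":0,"ay":0,"az":0,"x":0,"y":0,"z":-0.08,"jaw":30},{"ax":0,"ay":0,"az":0,"x":0,"y":0,"z":-0.03,"jaw":30},{"ax":0,"ay":0,"az":0,"x":0,"y":0,"z":0,"jaw":30},{"ax":0,"ay":0,"az":0,"x":0,"y":0,"z":0,"jaw":30}]'
```

```text
clock: 24.12
ee_pos: [535.1, 202.4, 99.5]
tcp_rot: [0.084, 0.996, 0.0, 0.001]
force: [-0.7, -1.6, 5.1]
opening: 39.6
finger_force: 35.7
clock: 24.88
ee_pos: [533.6, 202.2, 163.6]
tcp_rot: [0.084, 0.996, -0.0, -0.001]
force: [-0.7, -0.2, -0.9]
opening: 40.0
finger_force: 35.4
```

```bash
python3 -m pendant '[{"ax":0,"ay":0,"az":0,"x":-0.01,"y":0.06,"z":0,"jaw":30},{"ax":0,"ay":0,"az":0,"x":-0.015,"y":0.11,"z":0,"jaw":30},{"ax":0,"ay":0,"az":0,"x":-0.015,"y":0.12,"z":0,"jaw":30},{"ax":0,"ay":0,"az":0,"x":-0.015,"y":0.11,"z":0,"jaw":30},{"ax":0,"ay":0,"az":0,"x":-0.0095,"y":0.0746,"z":0,"jaw":30},{"ax":0,"ay":0,"az":0,"x":0,"y":0,"z":0,"jaw":30},{"ax":0,"ay":0,"az":0,"x":0,"y":0,"z":0,"jaw":30},{"ax":0,"ay":0,"az":0,"x":0,"y":0,"z":0,"jaw":30},{"ax":0,"ay":0,"az":0,"x":0,"y":0,"z":0,"jaw":30}]'; python3 - <<'E'
from m import *
o=get_obs();print(o["ee_pos"],o["tcp_rot"])
im=grab("side");P=cloud(im)
rect(P,122,135,(530,630,290,400),"prop")
cv2.imwrite("pics/d3.png",cv2.resize(im["color"][140:260,170:290,::-1],None,fx=4.5,fy=4.5,interpolation=cv2.INTER_CUBIC))
im=grab("top")
P=cloud(im); rect(P,28,60,(410,620,290,400),"dowels")
E
```

```text
clock: 26.0
ee_pos: [577.1, 338.8, 164.7]
tcp_rot: [0.084, 0.996, -0.0, -0.0]
force: [0.3, 0.0, -0.9]
opening: 39.6
finger_force: 35.5
[577.11427846 338.82976704 164.72382295] [ 8.40270953e-02  9.96463459e-01 -8.28096261e-05 -1.22065651e-04]
prop 114 zmed 128.4 3.4 rect [577.7 341.6] [35.7 63.1] 3.0 mean [573.3 341.7] min [559.6 310.3] max [596.2 373.3]
dowels few 0
```

View pics/d3.png

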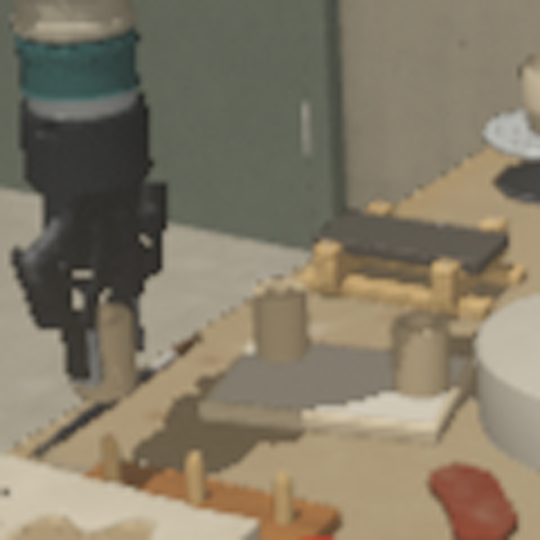

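The prop hangs over the far dowel at (110,460), and the batt sits in the rack at (415,235). I lower in steps.

```bash
python3 -m pendant '[{"ax":0,"ay":0,"az":0,"x":-0.0024,"y":0.004,"z":0.04,"jaw":30},{"ax":0,"ay":0,"az":0,"x":0,"y":0,"z":0.05,"jaw":30},{"ax":0,"ay":0,"az":0,"x":0,"y":0,"z":0,"jaw":30},{"ax":0,"ay":0,"az":0,"x":0,"y":0,"z":0,"jaw":30}]'; for i in 1 2 3 4 5; do python3 -m pendant '[{"ax":0,"ay":0,"az":0,"x":0,"y":0,"z":0.02,"jaw":30},{"ax":0,"ay":0,"az":0,"x":0,"y":0,"z":0,"jaw":30}]' | grep -E "ee_pos|force: \["; done
```

```text
clock: 26.6
ee_pos: [577.9, 340.5, 137.2]
tcp_rot: [0.084, 0.997, -0.0, -0.0]
force: [0.2, -0.7, -0.4]
opening: 39.6
finger_force: 35.5
ee_pos: [577.9, 340.5, 131.3]
force: [-1.1, 1.0, -1.6]
ee_pos: [577.7, 340.4, 125.0]
force: [-1.1, -0.2, -1.2]
ee_pos: [577.7, 340.3, 119.0]
force: [-0.8, -0.0, -1.2]
ee_pos: [577.7, 340.4, 113.0]
force: [0.7, 0.4, -0.4]
ee_pos: [577.7, 340.3, 107.0]
force: [-0.3, 0.0, -0.3]
```

```bash
for i in 1 2 3 4; do python3 -m pendant '[{"ax":0,"ay":0,"az":0,"x":0,"y":0,"z":0.006,"jaw":30},{"ax":0,"ay":0,"az":0,"x":0,"y":0,"z":0,"jaw":30}]' | grep -E "ee_pos|force: \["; done
```

```text
ee_pos: [578.2, 340.5, 105.8]
force: [-0.4, 0.8, -0.8]
ee_pos: [578.1, 340.5, 104.0]
force: [-0.3, -0.4, -0.2]
ee_pos: [578.1, 340.5, 102.1]
force: [0.2, -0.1, -1.2]
ee_pos: [578.0, 340.5, 100.3]
force: [-0.0, -0.1, -0.6]
```

```bash
python3 -m pendant '[{"ax":0,"ay":0,"az":0,"x":0,"y":0,"z":0.004,"jaw":30},{"ax":0,"ay":0,"az":0,"x":0,"y":0,"z":0,"jaw":44},{"ax":0,"ay":0,"az":0,"x":0,"y":0,"z":0,"jaw":60},{"ax":0,"ay":0,"az":0,"x":0,"y":0,"z":0,"jaw":60},{"ax":0,"ay":0,"az":0,"x":0,"y":0,"z":-0.06,"jaw":60},{"ax":0,"ay":0,"az":0,"x":0,"y":0,"z":-0.1,"jaw":60},{"ax":0,"ay":0,"az":0,"x":0,"y":0,"z":-0.1,"jaw":70},{"ax":0,"ay":0,"az":0,"x":0,"y":0,"z":0,"jaw":70},{"ax":0,"ay":0,"az":0,"x":0,"y":0,"z":0,"jaw":70}]'; python3 -m pendant '[{"ax":0,"ay":0,"az":0,"x":0.004,"y":-0.083,"z":0,"jaw":70},{"ax":0,"ay":0,"az":0,"x":0.005,"y":-0.13,"z":0,"jaw":70},{"ax":0,"ay":0,"az":0,"x":0.005,"y":-0.13,"z":0,"jaw":70},{"ax":0,"ay":0,"az":0,"x":0.005,"y":-0.13,"z":0,"jaw":70},{"ax":0,"ay":0,"az":0,"x":0.005,"y":-0.13,"z":0,"jaw":70},{"ax":0,"ay":0,"az":0,"x":0.004,"y":-0.09,"z":0,"jaw":70},{"ax":0,"ay":0,"az":0,"x":0,"y":0,"z":0,"jaw":70},{"ax":0,"ay":0,"az":0,"x":0,"y":0,"z":0,"jaw":70},{"ax":0,"ay":0,"az":0,"x":0,"y":0,"z":0,"jaw":70}]'; python3 - <<'E'
from m import *
for n in("top","side"):
    P=cloud(grab(n)); q=rect(P,54,72,(545,620,300,385),"prop_on_dowel3")
    if q is not None: print(cv2.minEnclosingCircle(q[:,:2].astype(np.float32)))
E
```

```text
clock: 29.98
ee_pos: [578.1, 340.5, 177.6]
tcp_rot: [0.084, 0.997, 0.0, 0.0]
force: [0.6, -0.5, 0.5]
opening: 70.1
finger_force: 0.0
clock: 31.1
ee_pos: [535.3, 137.8, 177.0]
tcp_rot: [0.083, 0.997, 0.0, -0.0]
force: [0.1, 0.1, 0.4]
opening: 70.1
finger_force: 0.0
prop_on_dowel3 125 zmed 62.6 3.3 rect [578.3 341.1] [38.1 38.9] 60.0 mean [577.8 340.6] min [558.3 321.7] max [596.9 361.1]
((578.3836059570312, 341.19384765625), 20.102218627929688)
prop_on_dowel3 121 zmed 62.1 3.7 rect [579.6 341.4] [38.1 38. ] 15.6 mean [578.6 343.9] min [559.9 319.1] max [598.5 361.1]
((579.5543212890625, 339.2054443359375), 22.01732635498047)
```

```bash
python3 -m pendant '[{"ax":0,"ay":0,"az":0,"x":0,"y":-0.004,"z":0.06,"jaw":70},{"ax":0,"ay":0,"az":0,"x":0,"y":0,"z":0.08,"jaw":70},{"ax":0,"ay":0,"az":0,"x":0,"y":0,"z":0.08,"jaw":70},{"ax":0,"ay":0,"az":0,"x":0,"y":0,"z":0.038,"jaw":70},{"ax":0,"ay":0,"az":0,"x":0,"y":0,"z":0,"jaw":70},{"ax":0,"ay":0,"az":0,"x":0,"y":0,"z":0,"jaw":70}]'; python3 -m pendant '[{"ax":0,"ay":0,"az":0,"x":0,"y":0,"z":0,"jaw":50},{"ax":0,"ay":0,"az":0,"x":0,"y":0,"z":0,"jaw":42},{"ax":0,"ay":0,"az":0,"x":0,"y":0,"z":0,"jaw":30},{"ax":0,"ay":0,"az":0,"x":0,"y":0,"z":0,"jaw":30},{"ax":0,"ay":0,"az":0,"x":0,"y":0,"z":0,"jaw":30},{"ax":0,"ay":0,"az":0,"x":0,"y":0,"z":0,"jaw":30}]' 35
```

```text
clock: 31.95
ee_pos: [535.8, 136.0, 100.7]
tcp_rot: [0.084, 0.997, 0.0, 0.001]
force: [0.3, 0.9, -0.7]
opening: 69.9
finger_force: 0.0
clock: 32.7
ee_pos: [535.7, 135.7, 100.9]
tcp_rot: [0.084, 0.996, 0.0, 0.001]
force: [0.4, -1.0, 6.0]
opening: 39.2
finger_force: 35.4
```

```bash
python3 -m pendant '[{"ax":0,"ay":0,"az":0,"x":0,"y":0,"z":-0.03,"jaw":30},{"ax":0,"ay":0,"az":0,"x":0,"y":0,"z":-0.08,"jaw":30},{"ax":0,"ay":0,"az":0,"x":0,"y":0,"z":-0.08,"jaw":30},{"ax":0,"ay":0,"az":0,"x":0,"y":0,"z":-0.04,"jaw":30},{"ax":0,"ay":0,"az":0,"x":0,"y":0,"z":0,"jaw":30}]'; python3 -m pendant '[{"ax":0,"ay":0,"az":0,"x":0.02,"y":0.075,"z":0,"jaw":30},{"ax":0,"ay":0,"az":0,"x":0.03,"y":0.12,"z":0,"jaw":30},{"ax":0,"ay":0,"az":0,"x":0.033,"y":0.13,"z":0,"jaw":30},{"ax":0,"ay":0,"az":0,"x":0.035,"y":0.13,"z":0,"jaw":30},{"ax":0,"ay":0,"az":0,"x":0.03,"y":0.12,"z":0,"jaw":30},{"ax":0,"ay":0,"az":0,"x":0.02,"y":0.08,"z":0,"jaw":30},{"ax":0,"ay":0,"az":0,"x":0.01,"y":0.04,"z":0,"jaw":30},{"ax":0,"ay":0,"az":0,"x":0,"y":0,"z":0,"jaw":30},{"ax":0,"ay":0,"az":0,"x":0,"y":0,"z":0,"jaw":30},{"ax":0,"ay":0,"az":0,"x":0,"y":0,"z":0,"jaw":30}]'
```

```text
clock: 33.33
ee_pos: [535.6, 135.9, 169.7]
tcp_rot: [0.084, 0.996, 0.0, 0.001]
force: [0.5, -0.2, -0.9]
opening: 39.4
finger_force: 35.4
clock: 34.58
ee_pos: [517.3, 349.3, 168.8]
tcp_rot: [0.084, 0.996, -0.0, -0.0]
force: [-0.7, -0.1, 0.0]
opening: 39.2
finger_force: 35.5
```

```bash
python3 -m pendant '[{"ax":0,"ay":0,"az":0,"x":0,"y":0.0035,"z":0.05,"jaw":30},{"ax":0,"ay":0,"az":0,"x":0,"y":0,"z":0.06,"jaw":30},{"ax":0,"ay":0,"az":0,"x":0,"y":0,"z":0,"jaw":30},{"ax":0,"ay":0,"az":0,"x":0,"y":0,"z":0,"jaw":30}]'; for i in 1 2 3 4 5; do python3 -m pendant '[{"ax":0,"ay":0,"az":0,"x":0,"y":0,"z":0.02,"jaw":30},{"ax":0,"ay":0,"az":0,"x":0,"y":0,"z":0,"jaw":30}]' | grep -E "ee_pos|force: \["; done
```

```text
clock: 35.08
ee_pos: [517.1, 351.2, 135.3]
tcp_rot: [0.084, 0.996, -0.0, -0.0]
force: [0.3, 0.2, -0.6]
opening: 39.6
finger_force: 35.5
ee_pos: [517.1, 351.3, 129.6]
force: [1.1, -0.7, -0.9]
ee_pos: [516.9, 351.1, 123.3]
force: [-0.2, 0.5, -0.6]
ee_pos: [516.9, 351.1, 117.2]
force: [-0.4, -0.3, -1.6]
ee_pos: [516.9, 351.1, 111.2]
force: [-1.0, 0.4, -2.2]
ee_pos: [516.9, 351.1, 105.2]
force: [-0.2, 0.1, -1.2]
```

```bash
python3 -m pendant '[{"ax":0,"ay":0,"az":0,"x":0,"y":0,"z":0.006,"jaw":30},{"ax":0,"ay":0,"az":0,"x":0,"y":0,"z":0.006,"jaw":30},{"ax":0,"ay":0,"az":0,"x":0,"y":0,"z":0.001,"jaw":30},{"ax":0,"ay":0,"az":0,"x":0,"y":0,"z":0,"jaw":30}]';  python3 -m pendant '[{"ax":0,"ay":0,"az":0,"x":0,"y":0,"z":0,"jaw":44},{"ax":0,"ay":0,"az":0,"x":0,"y":0,"z":0,"jaw":60},{"ax":0,"ay":0,"az":0,"x":0,"y":0,"z":0,"jaw":60},{"ax":0,"ay":0,"az":0,"x":0,"y":0,"z":0,"jaw":60},{"ax":0,"ay":0,"az":0,"x":0,"y":0,"z":-0.06,"jaw":60},{"ax":0,"ay":0,"az":0,"x":0,"y":0,"z":-0.1,"jaw":60},{"ax":0,"ay":0,"az":0,"x":0,"y":0,"z":-0.1,"jaw":70},{"ax":0,"ay":0,"az":0,"x":0,"y":0,"z":0,"jaw":70},{"ax":0,"ay":0,"az":0,"x":0,"y":0,"z":0,"jaw":70}]'; python3 -m pendant '[{"ax":0,"ay":0,"az":0,"x":0.03,"y":-0.08,"z":0,"jaw":70},{"ax":0,"ay":0,"az":0,"x":0.04,"y":-0.12,"z":0,"jaw":70},{"ax":0,"ay":0,"az":0,"x":0.04,"y":-0.13,"z":0,"jaw":70},{"ax":0,"ay":0,"az":0,"x":0.04,"y":-0.13,"z":0,"jaw":70},{"ax":0,"ay":0,"az":0,"x":0.04,"y":-0.12,"z":0,"jaw":70},{"ax":0,"ay":0,"az":0,"x":0.02,"y":-0.069,"z":0,"jaw":70},{"ax":0,"ay":0,"az":0,"x":0,"y":0,"z":0,"jaw":70},{"ax":0,"ay":0,"az":0,"x":0,"y":0,"z":0,"jaw":70},{"ax":0,"ay":0,"az":0,"x":0,"y":0,"z":0,"jaw":70}]'; python3 - <<'E'
from m import *
for n in("top","side"):
    P=cloud(grab(n)); q=rect(P,54,72,(485,550,315,395),"prop_on_dowel2");q=rect(P,54,72,(385,460,130,210),"prop3")
E
```

```text
clock: 36.83
ee_pos: [517.3, 351.3, 102.0]
tcp_rot: [0.084, 0.996, -0.0, -0.0]
force: [0.2, -0.2, -1.4]
opening: 39.2
finger_force: 35.5
clock: 37.95
ee_pos: [517.2, 351.3, 180.2]
tcp_rot: [0.084, 0.996, 0.0, 0.0]
force: [0.4, -0.6, -0.3]
opening: 70.0
finger_force: 0.0
clock: 39.08
ee_pos: [423.6, 170.6, 180.2]
tcp_rot: [0.083, 0.997, 0.0, 0.0]
force: [-1.0, 0.3, -0.3]
opening: 70.0
finger_force: 0.0
prop_on_dowel2 118 zmed 63.2 3.1 rect [516.8 351.1] [35.9 38.2] 87.5 mean [516.7 351.3] min [497.8 333. ] max [535.9 369.1]
prop3 few 0
prop_on_dowel2 127 zmed 62.0 3.6 rect [517.9 352.3] [41.4 37.2] 71.2 mean [517.4 354.7] min [498.9 330.6] max [536.6 372.9]
prop3 94 zmed 62.0 3.8 rect [412.6 168.3] [57.9 36.7] 10.1 mean [422.1 172.9] min [385.8 150.1] max [441.9 188.9]
```

```bash
python3 -m pendant '[{"ax":0,"ay":0,"az":0,"x":0.0035,"y":-0.004,"z":0.06,"jaw":70},{"ax":0,"ay":0,"az":0,"x":0,"y":0,"z":0.08,"jaw":70},{"ax":0,"ay":0,"az":0,"x":0,"y":0,"z":0.08,"jaw":70},{"ax":0,"ay":0,"az":0,"x":0,"y":0,"z":0.045,"jaw":70},{"ax":0,"ay":0,"az":0,"x":0,"y":0,"z":0,"jaw":70},{"ax":0,"ay":0,"az":0,"x":0,"y":0,"z":0,"jaw":70}]'; python3 -m pendant '[{"ax":0,"ay":0,"az":0,"x":0,"y":0,"z":0,"jaw":50},{"ax":0,"ay":0,"az":0,"x":0,"y":0,"z":0,"jaw":42},{"ax":0,"ay":0,"az":0,"x":0,"y":0,"z":0,"jaw":30},{"ax":0,"ay":0,"az":0,"x":0,"y":0,"z":0,"jaw":30},{"ax":0,"ay":0,"az":0,"x":0,"y":0,"z":0,"jaw":30},{"ax":0,"ay":0,"az":0,"x":0,"y":0,"z":0,"jaw":30}]' 35
```

```text
clock: 39.92
ee_pos: [422.2, 169.1, 101.2]
tcp_rot: [0.084, 0.997, 0.0, 0.001]
force: [-0.7, -0.4, -0.2]
opening: 69.9
finger_force: 0.0
clock: 40.67
ee_pos: [422.1, 168.9, 101.3]
tcp_rot: [0.084, 0.996, 0.0, 0.001]
force: [-1.8, 0.3, 6.0]
opening: 39.1
finger_force: 35.3
```

```bash
python3 -m pendant '[{"ax":0,"ay":0,"az":0,"x":0,"y":0,"z":-0.03,"jaw":30},{"ax":0,"ay":0,"az":0,"x":0,"y":0,"z":-0.08,"jaw":30},{"ax":0,"ay":0,"az":0,"x":0,"y":0,"z":-0.08,"jaw":30},{"ax":0,"ay":0,"az":0,"x":0,"y":0,"z":-0.04,"jaw":30},{"ax":0,"ay":0,"az":0,"x":0,"y":0,"z":0,"jaw":30}]'; python3 -m pendant '[{"ax":0,"ay":0,"az":0,"x":0,"y":0.07,"z":0,"jaw":30},{"ax":0,"ay":0,"az":0,"x":0,"y":0.11,"z":0,"jaw":30},{"ax":0,"ay":0,"az":0,"x":-0.003,"y":0.12,"z":0,"jaw":30},{"ax":0,"ay":0,"az":0,"x":-0.0025,"y":0.12,"z":0,"jaw":30},{"ax":0,"ay":0,"az":0,"x":0,"y":0.12,"z":0,"jaw":30},{"ax":0,"ay":0,"az":0,"x":0,"y":0.07,"z":0,"jaw":30},{"ax":0,"ay":0,"az":0,"x":0,"y":0.0405,"z":0,"jaw":30},{"ax":0,"ay":0,"az":0,"x":0,"y":0,"z":0,"jaw":30},{"ax":0,"ay":0,"az":0,"x":0,"y":0,"z":0,"jaw":30},{"ax":0,"ay":0,"az":0,"x":0,"y":0,"z":0,"jaw":30}]'
```

```text
clock: 41.3
ee_pos: [422.1, 169.0, 170.3]
tcp_rot: [0.084, 0.996, 0.0, 0.001]
force: [-0.4, 0.4, -0.6]
opening: 38.9
finger_force: 35.4
clock: 42.55
ee_pos: [455.5, 360.1, 169.5]
tcp_rot: [0.084, 0.996, -0.0, -0.0]
force: [0.1, -0.4, -1.6]
opening: 38.7
finger_force: 35.5
```

```bash
python3 -m pendant '[{"ax":0,"ay":0,"az":0,"x":-0.002,"y":0.003,"z":0.05,"jaw":30},{"ax":0,"ay":0,"az":0,"x":0,"y":0,"z":0.06,"jaw":30},{"ax":0,"ay":0,"az":0,"x":0,"y":0,"z":0,"jaw":30},{"ax":0,"ay":0,"az":0,"x":0,"y":0,"z":0,"jaw":30}]'; for i in 1 2 3 4 5; do python3 -m pendant '[{"ax":0,"ay":0,"az":0,"x":0,"y":0,"z":0.02,"jaw":30},{"ax":0,"ay":0,"az":0,"x":0,"y":0,"z":0,"jaw":30}]' | grep -E "ee_pos|force: \["; done
```

```text
clock: 43.05
ee_pos: [456.1, 361.6, 136.0]
tcp_rot: [0.084, 0.996, -0.0, -0.0]
force: [-0.4, 0.1, 0.9]
opening: 38.6
finger_force: 35.5
ee_pos: [456.3, 361.7, 130.3]
force: [0.1, -0.7, -1.5]
ee_pos: [456.0, 361.5, 124.0]
force: [0.5, 0.3, -1.6]
ee_pos: [456.0, 361.5, 117.9]
force: [-0.1, -0.5, 0.0]
ee_pos: [456.0, 361.5, 111.9]
force: [-0.7, 0.1, -1.1]
ee_pos: [456.0, 361.5, 105.9]
force: [-0.5, 0.5, 0.2]
```

```bash
python3 -m pendant '[{"ax":0,"ay":0,"az":0,"x":0,"y":0,"z":0.006,"jaw":30},{"ax":0,"ay":0,"az":0,"x":0,"y":0,"z":0.006,"jaw":30},{"ax":0,"ay":0,"az":0,"x":0,"y":0,"z":0.002,"jaw":30},{"ax":0,"ay":0,"az":0,"x":0,"y":0,"z":0,"jaw":30}]';  python3 -m pendant '[{"ax":0,"ay":0,"az":0,"x":0,"y":0,"z":0,"jaw":44},{"ax":0,"ay":0,"az":0,"x":0,"y":0,"z":0,"jaw":60},{"ax":0,"ay":0,"az":0,"x":0,"y":0,"z":0,"jaw":60},{"ax":0,"ay":0,"az":0,"x":0,"y":0,"z":0,"jaw":60},{"ax":0,"ay":0,"az":0,"x":0,"y":0,"z":-0.06,"jaw":60},{"ax":0,"ay":0,"az":0,"x":0,"y":0,"z":-0.15,"jaw":60},{"ax":0,"ay":0,"az":0,"x":0,"y":0,"z":-0.17,"jaw":70},{"ax":0,"ay":0,"az":0,"x":0,"y":0,"z":-0.17,"jaw":70},{"ax":0,"ay":0,"az":0,"x":0,"y":0,"z":-0.14,"jaw":70},{"ax":0,"ay":0,"az":0,"x":0,"y":0,"z":0,"jaw":70}]'; python3 -m pendant '[{"ax":0,"ay":0,"az":0,"x":0.1,"y":0.07,"z":0,"jaw":70},{"ax":0,"ay":0,"az":0,"x":0.1,"y":0.08,"z":0,"jaw":70},{"ax":0,"ay":0,"az":0,"x":0.1,"y":0.08,"z":0,"jaw":70},{"ax":0,"ay":0,"az":0,"x":0.1,"y":0.08,"z":0,"jaw":70},{"ax":0,"ay":0,"az":0,"x":0.1,"y":0.08,"z":0,"jaw":70},{"ax":0,"ay":0,"az":0,"x":0.06,"y":0.05,"z":0,"jaw":70},{"ax":0,"ay":0,"az":0,"x":0,"y":0,"z":0,"jaw":70},{"ax":0,"ay":0,"az":0,"x":0,"y":0,"z":0,"jaw":70}]'; python3 - <<'E'
from m import *
for n in("top","side"):
    im=grab(n);P=cloud(im);print(n)
    for c,k in(((456.3,361.3),"d1"),((517,350.6),"d2"),((578,340),"d3")): rect(P,54,72,(c[0]-30,c[0]+30,c[1]-30,c[1]+30),k)
    rect(P,38,52,(390,590,-100,40),"batt"); q=rect(P,106,124,(340,500,-350,-190),"pot"); print(cv2.minEnclosingCircle(q[:,:2].astype(np.float32)))
    if n=="top": cv2.imwrite("pics/f.png",cv2.resize(im["color"][110:250,120:430,::-1],None,fx=2.5,fy=2.5,interpolation=cv2.INTER_CUBIC))
    if n=="top":
        hsv=cv2.cvtColor(im["color"],cv2.COLOR_RGB2GRAY).astype(int)
        m=(P[...,2]>36)&(P[...,2]<52)&(hsv<95)&(abs(P[...,0]-484)<90)&(abs(P[...,1]+30)<60)
        print("dark batt",cv2.minAreaRect(P[m][:,:2].astype(np.float32)),m.sum())
E
```

```text
clock: 44.8
ee_pos: [456.4, 361.8, 102.3]
tcp_rot: [0.084, 0.996, -0.0, -0.0]
force: [0.1, 0.1, -0.9]
opening: 38.7
finger_force: 35.5
clock: 46.05
ee_pos: [458.5, 363.1, 315.7]
tcp_rot: [0.084, 0.996, 0.003, 0.004]
force: [0.3, 0.7, -0.1]
opening: 70.0
finger_force: 0.0
clock: 47.05
ee_pos: [312.8, 519.3, 309.0]
tcp_rot: [0.084, 0.996, -0.001, -0.0]
force: [-0.6, -0.2, 0.1]
opening: 70.1
finger_force: 0.0
top
d1 124 zmed 62.4 3.2 rect [456.7 361.9] [37.7 37.8] 89.4 mean [456.1 362.3] min [437.7 343.1] max [475.6 380.8]
d2 123 zmed 62.1 3.2 rect [517.1 352.1] [38.2 38.6] 62.6 mean [516.5 351.7] min [497.8 332.6] max [536.3 371.9]
d3 123 zmed 63.0 3.2 rect [577.9 341.4] [39.1 37.3] 16.4 mean [577.8 341.1] min [558.1 323. ] max [597.1 361.4]
batt 1213 zmed 43.2 2.5 rect [483.9 -30.6] [111.  144.4] 80.3 mean [483.  -28.7] min [409.5 -94.3] max [559.6  33.3]
pot 76 zmed 112.1 3.3 rect [ 416.4 -269.1] [59.4 60.1] 39.3 mean [ 418.1 -269.6] min [ 386.4 -300.6] max [ 447.1 -238.5]
((416.1535339355469, -270.1208801269531), 31.67020606994629)
dark batt ((484.384521484375, -30.20206069946289), (103.11790466308594, 147.22872924804688), 84.65412902832031) 1131
side
d1 130 zmed 62.0 3.6 rect [458.7 362. ] [36.7 39.5] 55.8 mean [457. 365.] min [439.  341.6] max [477.4 381.2]
d2 125 zmed 62.1 3.6 rect [517.7 352.3] [38.3 38.3] 75.3 mean [517.4 354.3] min [499.3 332.8] max [537.3 371.6]
d3 120 zmed 61.7 3.8 rect [580.  340.5] [40.2 37.9] 41.2 mean [579.1 343.1] min [561.  320.5] max [599.3 363.2]
batt 135 zmed 44.2 2.2 rect [485.5 -30.5] [112.8 145.8] 81.9 mean [499.5 -15.5] min [410.5 -84.6] max [560.3  32.1]
pot 70 zmed 111.3 2.9 rect [ 418.6 -272.6] [54.9 71.5] 12.2 mean [ 418.  -269.2] min [ 388.6 -307.7] max [ 448.5 -237.6]
((418.6658935546875, -272.63153076171875), 35.76028823852539)
```

View pics/f.png

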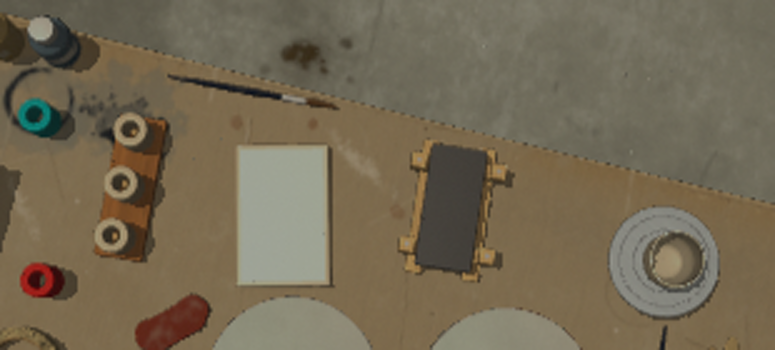

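The final picture shows all three buff props on the dowels at (130,130), (121,183) and (113,236). The batt lies in the notches at (452,208) and the pot on the turntable at (675,260), and nothing is held.

```bash
python3 -c "
from workcell import job_done
print(job_done())"
```

```text
the job is handed in; nothing more can be done
None
```

I handed the job in at about 47 s. By the last camera check, the pot stood within 2 mm of the turntable's axis, the batt lay in the rack notches within 1 mm of centre, and all three props were fully down on their dowels; the verdict itself was not reported back.

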